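Gauge a batten against the flip stop under the sink

TASK

Flip the yellow stop down over the fence, then slide the wooden batten along the fence until its end butts gently but definitely against the stop's black sprung tip, and let go of it. Then flip the stop fully back up, leaving the batten lying gauged, flush against the fence and ready to saw; do not ram the stop or disturb the other things.

Things in the scene. Friction and masses are not known exactly. Their poses are not given: they have to be found in the camera images.
- gauge_board: Fixed plywood gauging board, 150 (x) x 420 (y) x 18 mm; origin at the centre of its underside, z up, y along the fence. Bed (top face) at z = 18 mm. Dark fence, 24 mm wide, along its whole length: inner face (towards -x) at board x = 20 mm, top at z = 28 mm. An aluminium post to z = 81 mm at board x 43..65, y 140..170 mm carries the flip stop.
- stop_hinge (a point): Point on the hinge line of the flip stop, fixed on the board at board (50, 155, 72) mm; the hinge line is parallel to the board's y. Axes as the board's.
- flip_stop (a joint): Angle of the yellow flip stop about its hinge, rad: 0 = down (arm level towards board -x, a mechanical limit), 1.57 = arm straight up, limit 1.75. Starts up, at 1.3 to 1.6; it counts as up above 1.2. Hinge friction, about 0.13 N m, keeps it where it is left. Arm 14 mm wide (y), 10 mm thick, 84 mm long from the hinge.
- stop_tongue (a point): Centre of the stop's tongue (24 mm wide, 14 mm thick), which when down hangs across the batten's path: then at board (9, 155, 40.5) mm. A screw with a 16 mm round black rubber tip juts from its -y face. How far is set anew each time and not measured: tip face 18 to 42 mm to -y of this point. The tip is sprung and damped along y, 3 N per mm, travel 9 mm; over 10 N spoils its setting.
- stop_handle (a point): Middle of the free part of the stop's red round handle bar: 14 mm diameter, along board y, 88 mm from the hinge line, free for 18 mm either side of this point (the arm is on its -y side). At stop angle a it is at board x = 50 - 88 cos a, y = 179, z = 72 + 88 sin a mm. It can be pinched across x from above at any angle and turns in the grip.
- batten_mid (a point): Centre of the loose wooden batten: 22 mm wide (x), 200 mm long (y), 45 mm high, 85 to 160 g, standing on a narrow face on the bed, roughly parallel to the fence and 3 to 15 mm off it. Axes: y along its length towards the stop, z up. Flush with the fence its centre is at board x = 9 mm. It stands 35 mm above the fence: grip it across its width from above.
- batten_end (a point): Centre of the batten's end face that meets the stop tip: 100 mm to +y of its centre, axes as the batten's.
- bin_caddy: Stainless steel bin caddy with a grey press-button lid, 200 x 180 x 222 mm, bystander at the right; origin under its centre.
- dustpan: Red plastic dustpan, pan 200 x 210 x 55 mm plus a 110 mm handle towards its +x, loose bystander; origin under the pan's centre.
- brush: Grey hard brush, about 270 x 45 x 47 mm with its handle to its -x, loose bystander; origin under the head's centre.
- green_bottle: Closed green bottle with a twist cap, 70 mm diameter, 210 mm high, loose bystander; origin under its centre.
- peg_box: Small open wooden peg box, 110 x 150 x 60 mm, loose bystander; origin under its centre.
- tin: Blue-labelled tin, 74 mm diameter, 100 mm high, loose bystander; origin under its centre.
- tenon_saw: Small tenon saw lying flat, about 350 x 100 x 25 mm, fixed bystander; its origin lies near the handle end.
Things that resemble listed ones, but are neither listed nor needed, are in the scene too. Of the things shaped like the part that bears batten_mid, the wooden one is meant.

How it is judged:
On the way, in this order (a step that is already met when the one before it is completed fails the run):
1. the flip stop is flipped down (value of joint flip_stop below 0.08 rad), for 0.2 s.
2. with the stop down, the batten is butted against the stop's tip with more than 2 N (value of joint flip_stop below 0.1 rad and contact force between batten and stop_tip above 2 N), for 0.2 s.
At the end, for the whole second after the job is handed in: The flip stop is up (above 1.2 rad); the batten stands upright on the bed, at rest, flush with the fence (its centre within 2 mm of the flush position, parallel within 0.025 rad), and its end is along the fence within 2 mm of the stop tip's relaxed face (value of joint flip_stop above 1.2 rad and y of batten_end in the frame of tip_face between -0.002 and 0.002 m and x of batten_mid in the frame of gauge_board between 0.007 and 0.011 m and z of batten_mid in the frame of gauge_board below 0.0435 m and angle between the y axis of batten_mid and the y axis of gauge_board, either way round below 0.025 rad and angle between batten_mid's own z axis and vertical below 0.05 rad and linear speed of batten below 0.01 m/s); the robot touches nothing.
It fails at once if the batten presses the stop's tip or any part of the stop with more than 10 N (contact force between batten and flip_stop above 10 N).
It fails at once if a bystander is moved more than 15 mm (distance of any of dustpan, brush, green_bottle, peg_box, tin from where it was at the start of the episode above 0.015 m).
It also fails if it takes over 72 s, if anything falls off the work surface, if the arm or the gripper's body presses on something with over 40 N, if the wrist force passes 120 N, or if a joint passes its speed limit or range.

ROBOT

A 6-joint arm with a two-finger parallel gripper is mounted at the origin on the work surface. World frame = base frame: x ahead of the robot, y to its left, z up, the work surface at z = 0. Lengths are in m, angles in rad, forces in N, time in s.
With the tool pointing down it reaches from about 0.275 to 0.775 m from the base axis. Payload 14.6 kg.
Tool frame: the origin (TCP) lies midway between the tips of the shut fingers; the grasp point (between the pads) lies 19 mm behind it; z points along the fingers, y is the line along which they close (so a half turn about z gives the same grasp; the last joint's range is limited). The gripper opens to 85 mm and grips with 20 to 120 N. Pads are 22 mm wide; open, the fingers measure 114 mm over their backs; the gripper's body (76 mm by 85 mm) begins 54 mm behind the grasp point. The pads swing forward as they close: fully open they stand 13 mm farther back than shut.
Start: joints at [0.951, 0.263, -0.048, 1.259, 0, 1.415], TCP at [0.235, 0.469, 0.231] pointing down, gripper open.
Joint ranges: [-2.65, 2.65], [-0.89, 1.7], [-1.18, 1.37], [-2.13, 2.11], [-1.35, 1.29], [-3.14, 3.14]. Speed limits (rad/s): [1.89, 1.89, 2.57, 2.79, 3.14, 3.14].

INTERFACE

Orientations are given as a unit quaternion [x, y, z, w].
In Python, from plant import get_obs, snapshot, job_done gives the robot as it stands. The module is installed in compiled form; this text tells all that it offers.
- The arm moves only by the tool jog_arm, never from a script. Its argument "motion" is a list of rows, each a list of 7 numbers: the shift along the tool's x, y, z in cm, then the turn, a rotation vector about the tool's x, y, z in degrees, then the gripper's target within -1 to 1 (shut at 1, half-way at 0, fully open at -1). In form: [[tx, ty, tz, ax, ay, az, fingers], ...]. A call has 1 to 12 rows; each row is the pose to reach, as a shift and turn from the pose commanded when the call began, along the tool's axes at that moment; what a row does not reach only later rows make up. A row lasts 1/12 s, in which the tool goes at most 41.7 mm and 7.16 degrees, less where a joint would pass 70% of its speed; a pose out of reach is approached as far as the arm can. A call with a gripper value outside its range is refused whole. The fingers move at their own pace and stop on an object; "grip_force" is the grip in N (left out, the last holds). Time passes only in rows, so rows that repeat a pose let the fingers close. It gives the time, the measured TCP pose, the force, the opening and the grip force at its end, in the units of the state.
- get_obs(): the state, without advancing time (a new reading comes with each control period).
- snapshot(name): name is "side" or "top" or "wrist"; returns a dict with "image" (420x560x3 uint8, red, green, blue), "range_z" (420x560 float32, m along the optical axis (not along the pixel's ray), 0 where there is no reading), "fx", "fy", "cx", "cy" (pixels), "world_to_cam" (4x4, takes a point from world to camera coordinates). Camera axes: x right, y down, z forward; pixel columns grow to the right and rows downward; lengths in m; the calibration is good to about 2 mm. A picture is of the moment at which its call begins.
- job_done(): hands the job in; it is judged then, once.
The state is a dict: "t": time; "q": joint angles; "qd": joint speeds; "effort": joint torques, N m; "ee_pos": TCP position; "tcp_rot": TCP orientation; "force": force on the tool from outside, world axes, zero at the start; "moment": the same for the moment, N m; "gripper_width": finger opening in m; "grasp_force": force on a finger pad.
Only numpy, scipy, OpenCV 4.12 (cv2) and the standard library are available. Lean on these libraries where they do the work, as an engineer would, in place of code of your own. Each camera call takes 0.05 s, during which the arm holds its last target. There are 200 camera calls.

## Working session

There is one attempt and no reset: what is moved stays moved. The work goes in short steps, Python scripts to look and compute and a tool call to move; the robot and the scene stay as the last step left them, time stands still between calls to the robot, and variables do not carry over. Pictures are saved under pics/ and viewed, at most 10 in all, crops included, and the job is handed in when it is done.

Besides the shell and the picture viewer there is one more tool, called after ">>>" by a JSON object that holds its "api" and its "payload", one argument or row to a line. jog_arm: Moves the arm, as the interface text tells. Its arguments: {"type":"object","properties":{"motion":{"type":"array"},"grip_force":{"type":"number"}},"required":["motion"]}

```bash
mkdir -p pics; cat > h.py <<'E'
import numpy as np, cv2
from plant import get_obs, snapshot
def snap(n,tag):
    s=snapshot(n); cv2.imwrite(f'pics/{tag}.png',s['image'][:,:,::-1]); np.savez(f'{tag}.npz',**s); return s
def cloud(s):
    z=np.asarray(s['range_z']); v,u=np.mgrid[:z.shape[0],:z.shape[1]]
    P=np.stack([(u-s['cx'])/s['fx']*z,(v-s['cy'])/s['fy']*z,z,np.ones_like(z)],-1)
    W=P@np.linalg.inv(s['world_to_cam']).T
    W[z==0]=np.nan
    return W[...,:3]
E
python3 - <<'E'
from h import *
a=snap('top','top0');b=snap('side','side0')
cv2.imwrite('pics/both0.png',cv2.resize(np.hstack([a['image'],b['image']])[:,:,::-1],(800,300)))
print({k:v for k,v in get_obs().items()})
print(a['world_to_cam'],b['world_to_cam'],a['fx'])
E
```

```text
{'t': 0.1, 'q': array([ 9.50683944e-01,  2.63473600e-01, -4.88448494e-02,  1.25939014e+00,
        9.62786228e-06,  1.41549759e+00]), 'qd': array([ 9.17529173e-05, -7.50451003e-05,  3.30062370e-03, -4.99423011e-04,
        1.16603820e-03, -3.56644812e-04]), 'effort': array([ 3.39408820e-03, -6.38581181e+01,  3.85060108e+01,  1.00633907e-02,
       -1.14183520e-04,  3.98162604e-05]), 'ee_pos': array([0.23520115, 0.4691104 , 0.23088446]), 'tcp_rot': array([ 2.30320283e-01,  9.73114772e-01, -4.20456704e-04, -1.76904009e-04]), 'force': array([-0.70123792,  0.02791698, -0.68247006]), 'moment': array([-0.0015822 , -0.01584745,  0.0546841 ]), 'grasp_force': 0.0, 'gripper_width': 0.08538442409173004}
[[ 0.02591638 -0.9995908   0.01210709 -0.01167558]
 [-0.98824613 -0.02744375 -0.15038758  0.53534462]
 [ 0.15065831 -0.00806728 -0.98855298  1.22008374]
 [ 0.          0.          0.          1.        ]] [[ 0.94087191 -0.33848866 -0.01361905 -0.49079089]
 [-0.23392187 -0.6200855  -0.74884881  0.16681798]
 [ 0.24503186  0.7077566  -0.66260093  1.36026273]
 [ 0.          0.          0.          1.        ]] 423.26723936752404
```

View pics/top0.png

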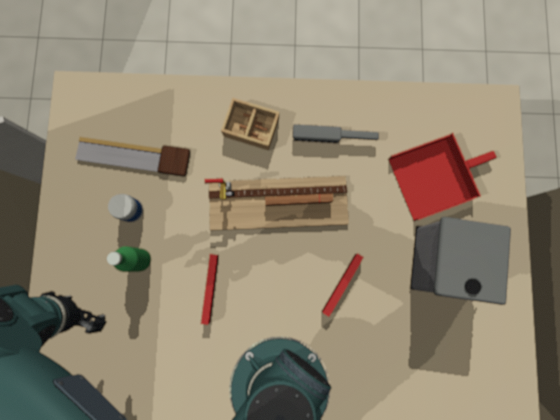

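View pics/side0.png

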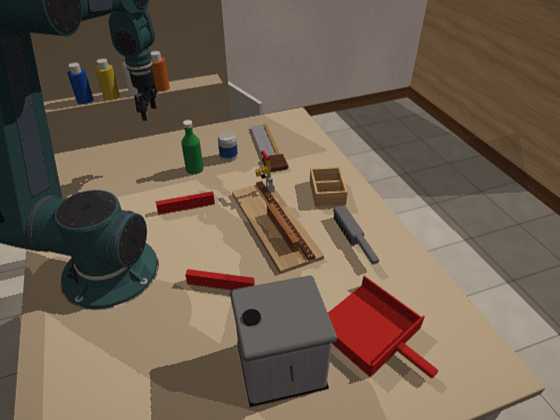

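Top view: the board is around (278,203), with the stop at its left end (222,188). There are three batten-shaped things: red at (210,290), red at (343,285), and wood-coloured on the bed at (298,200). The one on the bed is the wooden one beside the fence. I'll confirm it in an enlarged crop and measure.

```bash
python3 - <<'E'
from h import *
s=dict(np.load('top0.npz')); W=cloud(s)
im=s['image']
cv2.imwrite('pics/crop0.png',cv2.resize(im[165:245,195:360],(800,388),interpolation=cv2.INTER_CUBIC)[:,:,::-1])
R=np.zeros(W.shape[:2],bool);R[165:245,195:360]=1
def rect(m,n):
    p=(W[m][:,:2]*1000).astype(np.float32); r=cv2.minAreaRect(p); print(n,len(p),np.round(r[0],1),np.round(r[1],1),round(r[2],2),'z',np.round(np.median(W[m][:,2]),4)); return p
z=W[...,2]
rect(R&(z>.011)&(z<.08),'board'); 
rect(R&(z>.022)&(z<.034),'fence')
m=R&(z>.055)&(z<.070)&(W[...,1]<0.1); p=rect(m,'batten')
rect(R&(z>.086),'stop')
q=W[R&(z>.086)]; print(np.round(q[np.argsort(q[:,1])][::6],3))
E
```

```text
board 6600 [554.4  21.1] [176.9 421.3] 4.29 z 0.0207
fence 1827 [541.2  20.3] [148.9 417.1] 4.07 z 0.0264
batten 526 [547.  -40.4] [ 23.8 198.3] 4.79 z 0.0643
stop 235 [561.9 180.4] [79.3 44.7] 47.68 z 0.1279
[[0.544 0.144 0.11 ]
 [0.545 0.146 0.119]
 [0.542 0.149 0.116]
 [0.553 0.152 0.119]
 [0.551 0.158 0.114]
 [0.551 0.163 0.114]
 [0.542 0.168 0.116]
 [0.554 0.169 0.112]
 [0.533 0.17  0.121]
 [0.566 0.17  0.109]
 [0.557 0.17  0.125]
 [0.575 0.171 0.151]
 [0.569 0.171 0.167]
 [0.582 0.171 0.127]
 [0.548 0.173 0.126]
 [0.562 0.173 0.127]
 [0.558 0.174 0.122]
 [0.532 0.175 0.123]
 [0.538 0.176 0.121]
 [0.563 0.176 0.126]
 [0.57  0.177 0.16 ]
 [0.551 0.178 0.127]
 [0.573 0.179 0.171]
 [0.569 0.179 0.165]
 [0.542 0.18  0.128]
 [0.535 0.181 0.121]
 [0.568 0.182 0.127]
 [0.569 0.182 0.164]
 [0.574 0.185 0.165]
 [0.578 0.19  0.17 ]
 [0.573 0.193 0.169]
 [0.568 0.195 0.167]
 [0.576 0.198 0.167]
 [0.574 0.201 0.164]
 [0.579 0.204 0.168]
 [0.57  0.208 0.169]
 [0.573 0.212 0.167]
 [0.575 0.214 0.169]
 [0.57  0.217 0.166]
 [0.57  0.22  0.166]]
```

View pics/crop0.png

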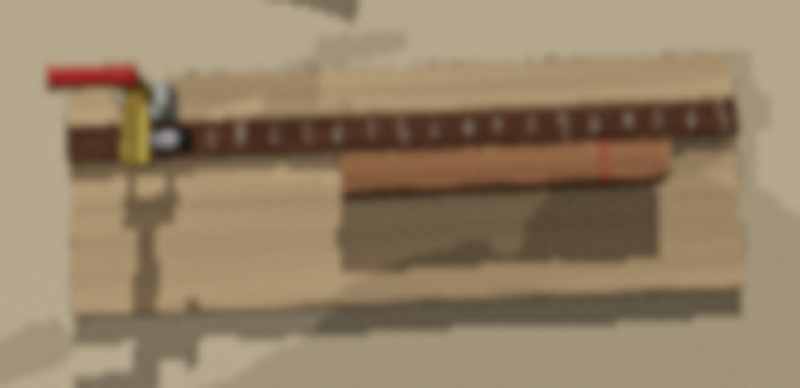

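The crop confirms it: the wood-brown batten lies at crop (340-668,165), with its near-stop end at left, about 340. The stop's yellow arm is at crop (137,125) and the red handle at (90,77). Next I'll refine the board frame.

```bash
cat >> h.py <<'E'
def fitframe(s,yr=(-.19,.20)):
    W=cloud(s); im=s['image'].astype(int); z=W[...,2]; R=(W[...,0]>.45)&(W[...,0]<.66)&(W[...,1]>-.21)&(W[...,1]<.25)
    # pixel -> plane
    Ti=np.linalg.inv(s['world_to_cam']); v,u=np.mgrid[:420,:560]
    d=np.stack([(u-s['cx'])/s['fx'],(v-s['cy'])/s['fy'],np.ones(u.shape)],-1)@Ti[:3,:3].T; o=Ti[:3,3]
    pl=lambda h:(o+d*((h-o[2])/d[...,2])[...,None])
    return W,im,z,R,pl
E
python3 - <<'E'
from h import *
s=dict(np.load('top0.npz'));W,im,z,R,pl=fitframe(s)
dark=(im.sum(-1)<260)&(im[...,0]>im[...,2]+15)
m=R&dark&(z>.022)&(z<.036)
P=pl(.028)[m][:,:2]
# centreline robust
a=.073
for _ in range(4):
    c,sn=np.cos(a),np.sin(a); X=P@[c,sn];Y=P@[-sn,c]
    k=abs(X-np.median(X))<.016
    f=np.polyfit(Y[k],X[k],1); a-=np.arctan(f[0])
c,sn=np.cos(a),np.sin(a); X=P@[c,sn];Y=P@[-sn,c];k=abs(X-np.median(X))<.016
print('yaw',a,'fence x mean',X[k].mean(),np.percentile(X[k],[2,98]),'y',np.percentile(Y[k],[.5,99.5]),k.sum())
# board ends & near edge
B=W[R&(z>.012)&(z<.032)][:,:2]; bx=B@[c,sn];by=B@[-sn,c]
print('board x',np.percentile(bx,[.5,99.5]),'y',np.percentile(by,[.5,99.5]))
xf=X[k].mean()-.032; yc=np.percentile(by,[.3,99.7]).mean()
T=lambda w:np.stack([w[...,0]*c+w[...,1]*sn-xf,-w[...,0]*sn+w[...,1]*c-yc,w[...,2]],-1)
m=R&(z>.056)&(z<.072)&(im[...,0]>1.2*im[...,2])&(W[...,1]<.1)
Q=T(pl(.063))[m];r=cv2.minAreaRect((Q[:,:2]*1000).astype(np.float32));print('batten board frame',r)
q=T(W)[R&(z>.15)];print('handle',np.round(np.median(q,0),4),np.percentile(q[:,1],[1,99]), q[:,2].max())
m=R&(z>.085)&(im[...,0]>120)&(im[...,1]>100)&(im[...,2]<90);print('yellow',np.round(np.percentile(T(W)[m],[2,50,98],0),4))
m=R&(z>.085)&(im.sum(-1)<150);print('tip',m.sum(),np.round(np.percentile(T(W)[m],[2,50,98],0),4))
print('origin world',xf*c-yc*sn,xf*sn+yc*c)
E
```

```text
yaw 0.06879253502626652 fence x mean 0.5716909327599005 [0.56120646 0.58216296] y [-0.22444012  0.18810293] 867
board x [0.46718203 0.61604034] y [-0.22503905  0.19086147]
batten board frame ((2.688920021057129, -61.1182861328125), (23.921632766723633, 197.93524169921875), 0.49437451362609863)
handle [0.0456 0.1725 0.1674] [0.14784292 0.19680982] 0.17571301851162002
yellow [[0.005  0.1473 0.1099]
 [0.0229 0.1534 0.1243]
 [0.0458 0.1609 0.1328]]
tip 13 [[0.0109 0.1228 0.107 ]
 [0.0168 0.1246 0.119 ]
 [0.0223 0.1278 0.1221]]
origin world 0.5395830393142066 0.020136591944387643
```

Wooden batten centre is at board (2.7, -61) mm, with its end at y≈38. The stop angle is about 1.52, consistent with handle top z = 167. The tip face is around y≈123. I'll write a helper that converts board targets to tool deltas.

```bash
cat >> h.py <<'E'
from scipy.spatial.transform import Rotation as Ro
YAW=.0688; ORG=np.array([.5396,.0201,0]); RB=Ro.from_euler('z',YAW).as_matrix()
RT=RB@np.array([[0,1,0],[1,0,0],[0,0,-1.]])  # tool x=board y, tool y=board x
def plan(b):  # board TCP mm -> tool delta cm, rotvec deg
    o=get_obs(); R0=Ro.from_quat(o['tcp_rot']).as_matrix(); w=ORG+RB@(np.array(b)/1e3)
    print('now board',np.round((RB.T@(o['ee_pos']-ORG))*1e3,1),'delta cm',np.round(R0.T@(w-o['ee_pos'])*100,2),'rot',np.round(Ro.from_matrix(R0.T@RT).as_rotvec(degrees=True),2),'F',np.round(o['force'],1),'t',o['t'])
E
python3 - <<'E'
from h import *
plan([45.6,179,270]); plan([45.6,179,190])
W=cloud(dict(np.load('top0.npz'))); print(W[258,120],W[208,122])
E
```

```text
now board [-272.8  468.9  230.9] delta cm [-42.16  -8.77  -3.91] rot [-5.000e-02  2.000e-02  5.943e+01] F [-0.7  0.  -0.7] t 0.1
now board [-272.8  468.9  230.9] delta cm [-42.16  -8.76   4.09] rot [-5.000e-02  2.000e-02  5.943e+01] F [-0.7  0.  -0.7] t 0.1
[0.35846719 0.41373086 0.2036291 ] [0.49900115 0.45718222 0.1026706 ]
```

>>> {"api": "jog_arm", "payload": {
  "motion": [
    [0,0,-4,0,0,0,-0.3],
    [0,0,-8,0,0,0,-0.3],
    [-4,-0.8,-8,0,0,6,-0.3],
    [-8,-1.7,-8,0,0,12,-0.3],
    [-12,-2.5,-8,0,0,18,-0.3],
    [-16,-3.3,-8,0,0,24,-0.3],
    [-20,-4.2,-8,0,0,30,-0.3],
    [-24,-5,-8,0,0,36,-0.3],
    [-28,-5.8,-8,0,0,42,-0.3],
    [-32,-6.7,-8,0,0,48,-0.3],
    [-36,-7.5,-8,0,0,54,-0.3],
    [-40,-8.3,-7,0,0,59.4,-0.3]
  ]
}}

```text
t: 1.1
ee_pos: [0.5572, 0.2144, 0.3024]
tcp_rot: [0.684, 0.729, 0.001, 0.001]
force: [0.4, 0.6, 0.2]
gripper_width: 0.0555
grasp_force: 0.0
```

>>> {"api": "jog_arm", "payload": {
  "motion": [
    [0,0,0,0,0,0,-0.3],
    [0,0,0,0,0,0,-0.3],
    [0,0,0,0,0,0,-0.3],
    [0,0,0,0,0,0,-0.3]
  ]
}}

```text
t: 1.43
ee_pos: [0.5547, 0.2167, 0.3017]
tcp_rot: [0.682, 0.732, 0.0, -0.0]
force: [0.9, 0.6, -0.0]
gripper_width: 0.0556
grasp_force: 0.0
```

```bash
python3 - <<'E'
from h import *
plan([45.6,179,200])
s=snap('wrist','w1')
E
```

```text
now board [ 28.6 195.1 301.7] delta cm [-1.62  1.7  10.17] rot [ 0.01 -0.01  0.12] F [ 0.9  0.6 -0. ] t 1.4333
```

View pics/w1.png

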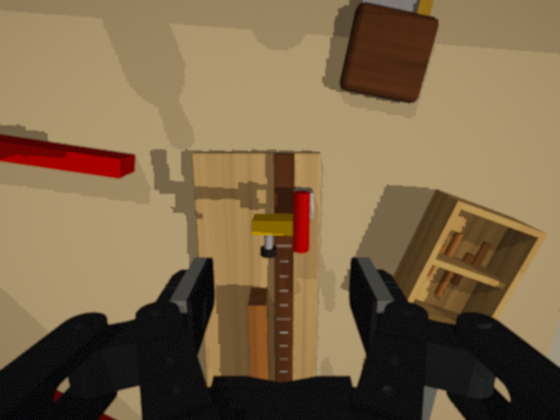

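The wrist view shows the red handle at (302,222), the yellow tongue at (272,224), the black tip at (268,252), the batten's end at (259,292) and the board's far end at row 153. I'll check all of these in board coordinates.

```bash
python3 - <<'E'
from h import *
s=dict(np.load('w1.npz'));W=cloud(s);im=s['image'].astype(int)
B=(W-ORG)@RB*1000
r,g,b=im[...,0],im[...,1],im[...,2]
def st(n,m): print(n,m.sum(),np.round(np.nanpercentile(B[m],[2,50,98],0),1).tolist())
U=np.zeros(r.shape,bool);U[140:400,180:340]=1
st('handle',U&(r>150)&(g<60)&(B[...,2]>140))
st('yellow',U&(r>130)&(g>100)&(b<60)&(B[...,2]>90))
st('tip',U&(r+g+b<90)&(B[...,2]>80)&(B[...,1]>100)&(B[...,1]<150))
bt=U&(abs(B[...,2]-63)<5)&(B[...,1]<70); st('batten',bt)
V=U.copy();V[:,330:]=0
fe=V&(r+g+b<200)&(abs(B[...,2]-28)<4)&(B[...,1]<130)&(B[...,1]>-20)
st('fence',fe); print(np.polyfit(B[fe][:,1],B[fe][:,0],1)); print(np.polyfit(B[bt][:,1],B[bt][:,0],1))
bo=U&(abs(B[...,2]-18)<4)&(B[...,0]<15)&(B[...,1]>150);st('board',bo)
E
```

```text
handle 583 [[43.5, 148.7, 163.9], [47.3, 171.8, 166.4], [51.4, 195.3, 168.2]]
yellow 236 [[1.9, 147.3, 113.5], [13.8, 151.3, 123.4], [36.7, 159.5, 125.5]]
tip 99 [[11.2, 123.8, 111.5], [18.0, 127.4, 118.3], [23.7, 130.4, 120.3]]
batten 1383 [[-8.9, -59.3, 60.7], [1.9, -8.2, 63.4], [12.6, 38.2, 64.9]]
fence 1571 [[3.2, -17.1, 26.4], [31.8, 47.2, 28.4], [42.9, 109.2, 30.1]]
[1.43243083e-02 3.03334288e+01]
[-0.01279128  1.79179047]
board 3719 [[-72.2, 151.3, 16.5], [-29.7, 180.2, 18.3], [12.8, 208.0, 19.9]]
```

>>> {"api": "jog_arm", "payload": {
  "motion": [
    [-1,1,2,0,0,0,-0.1],
    [-1.7,1.85,5,0,0,0,-0.1],
    [-1.7,1.85,8,0,0,0,-0.1],
    [-1.7,1.85,11,0,0,0,-0.1],
    [-1.7,1.85,13.5,0,0,0,-0.1],
    [-1.7,1.85,15,0,0,0,-0.1],
    [-1.7,1.85,16,0,0,0,-0.1],
    [-1.7,1.85,16,0,0,0,-0.1],
    [-1.7,1.85,16,0,0,0,0.1],
    [-1.7,1.85,16,0,0,0,0.4],
    [-1.7,1.85,16,0,0,0,0.7],
    [-1.7,1.85,16,0,0,0,1]
  ],
  "grip_force": 20
}}

```text
t: 2.48
ee_pos: [0.5755, 0.2006, 0.1426]
tcp_rot: [0.682, 0.731, 0.001, 0.0]
force: [-2.3, 1.2, 7.6]
gripper_width: 0.013
grasp_force: 20.7
```

>>> {"api": "jog_arm", "payload": {
  "motion": [
    [0,0,0,0,0,0,1],
    [0,0,0,0,0,0,1],
    [0,0,0,0,0,0,1],
    [0,0,0,0,0,0,1],
    [0,0,0,0,0,0,1],
    [0,0,0,0,0,0,1]
  ]
}}

```text
t: 2.98
ee_pos: [0.5755, 0.2006, 0.1426]
tcp_rot: [0.682, 0.731, 0.001, 0.0]
force: [-2.3, 1.3, 7.8]
gripper_width: 0.0131
grasp_force: 20.7
```

```bash
python3 - <<'E'
from h import *
plan([46,178,141])
for a in np.linspace(1.54,0,12): print(round(a,2),np.round([(50-88*np.cos(a)-47)/10,-(88*np.sin(a)-88)/10],2))
E
```

```text
now board [ 48.3 177.6 142.6] delta cm [ 0.04 -0.23  0.16] rot [ 0.11 -0.04  0.03] F [-2.3  1.3  7.8] t 2.9833
1.54 [0.03 0.  ]
1.4 [-1.2   0.13]
1.26 [-2.39  0.42]
1.12 [-3.53  0.88]
0.98 [-4.6   1.49]
0.84 [-5.57  2.25]
0.7 [-6.43  3.13]
0.56 [-7.16  4.13]
0.42 [-7.74  5.21]
0.28 [-8.16  6.37]
0.14 [-8.41  7.57]
0.0 [-8.5  8.8]
```

>>> {"api": "jog_arm", "payload": {
  "motion": [
    [0,-0.6,0.03,0,0,0,1],
    [0,-1.3,0.12,0,0,0,1],
    [0,-2.5,0.42,0,0,0,1],
    [0,-3.6,0.88,0,0,0,1],
    [0,-4.7,1.5,0,0,0,1],
    [0,-5.65,2.25,0,0,0,1],
    [0,-6.5,3.1,0,0,0,1],
    [0,-7.25,4.1,0,0,0,1],
    [0,-7.8,5.2,0,0,0,1],
    [0,-8.25,6.35,0,0,0,1],
    [0,-8.4,7.0,0,0,0,1],
    [0,-8.5,7.55,0,0,0,1]
  ]
}}

```text
t: 3.98
ee_pos: [0.4899, 0.1945, 0.0657]
tcp_rot: [0.682, 0.731, 0.0, -0.0]
force: [-0.1, 0.4, 2.9]
gripper_width: 0.0132
grasp_force: 21.2
```

>>> {"api": "jog_arm", "payload": {
  "motion": [
    [0,0,0.4,0,0,0,1],
    [0,0,0.8,0,0,0,1],
    [0,-0.05,1.1,0,0,0,1],
    [0,-0.1,1.3,0,0,0,1],
    [0,-0.1,1.45,0,0,0,1],
    [0,-0.1,1.45,0,0,0,1],
    [0,-0.1,1.45,0,0,0,1],
    [0,-0.1,1.45,0,0,0,1]
  ]
}}

```text
t: 4.65
ee_pos: [0.489, 0.1944, 0.0514]
tcp_rot: [0.682, 0.731, -0.0, -0.0]
force: [-5.5, 0.6, 4.0]
gripper_width: 0.013
grasp_force: 21.7
```

```bash
python3 - <<'E'
from h import *
plan([-38,178,53]); print(get_obs()['gripper_width'])
E
```

```text
now board [-38.5 177.4  51.4] delta cm [ 0.06  0.05 -0.16] rot [-0.03 -0.    0.03] F [-5.5  0.6  4. ] t 4.65
0.012989257502347248
```

>>> {"api": "jog_arm", "payload": {
  "motion": [
    [0,0,0,0,0,0,0.3],
    [0,0,0,0,0,0,0.3],
    [0,0,0,0,0,0,0.3],
    [0,0,-1,0,0,0,0.1],
    [0,0,-3,0,0,0,0],
    [0,0,-6,0,0,0,0],
    [0,0.5,-9,0,0,0,0],
    [0,2,-12,0,0,0,0],
    [0,3,-15,0,0,0,0],
    [0,4,-18,0,0,0,0],
    [0,4,-20,0,0,0,0],
    [0,4,-20,0,0,0,0]
  ]
}}

```text
t: 5.65
ee_pos: [0.5312, 0.1974, 0.2552]
tcp_rot: [0.682, 0.731, 0.002, 0.002]
force: [0.9, -0.7, 0.4]
gripper_width: 0.0429
grasp_force: 0.0
```

>>> {"api": "jog_arm", "payload": {
  "motion": [
    [-2,0,0,0,0,0,0],
    [-4,0,0,0,0,0,0],
    [-4,0,0,0,0,0,0],
    [-4,0,0,0,0,0,0]
  ]
}}

```text
t: 5.98
ee_pos: [0.532, 0.1567, 0.251]
tcp_rot: [0.683, 0.731, -0.0, -0.0]
force: [-0.9, 0.5, -0.9]
gripper_width: 0.0429
grasp_force: 0.0
```

```bash
python3 - <<'E'
from h import *
plan([2,-60,120])
s=snap('wrist','w2')
E
```

```text
now board [  1.8 136.8 251. ] delta cm [-19.68   0.04  13.1 ] rot [-0.01  0.   -0.05] F [-0.9  0.5 -0.9] t 5.9833
```

View pics/w2.png

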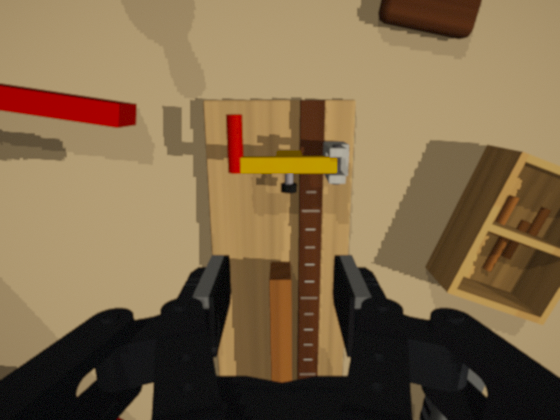

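The stop is down: yellow arm level at (290,165), black tip at (289,187), batten end at (281,265). Measuring.

```bash
python3 - <<'E'
from h import *
s=dict(np.load('w2.npz'));W=cloud(s);im=s['image'].astype(int)
B=(W-ORG)@RB*1000
r,g,b=im[...,0],im[...,1],im[...,2]
def st(n,m): print(n,m.sum(),np.round(np.nanpercentile(B[m],[2,50,98],0),1).tolist())
U=np.zeros(r.shape,bool);U[90:380,200:360]=1
st('handle',U&(r>150)&(g<60)&(B[...,2]>60))
st('yellow',U&(r>130)&(g>100)&(b<60)&(B[...,2]>60))
T=np.zeros_like(U);T[172:198,278:302]=1
st('tip',T&(r+g+b<110)&(B[...,2]>38))
st('rod+tip',T&(B[...,2]>38))
for row in range(178,200): print(row,np.round(B[row,289],1),im[row,289].tolist())
bt=U&(abs(B[...,2]-63)<5)&(B[...,1]<70)&(B[...,0]<25); st('batten',bt); print(np.polyfit(B[bt][:,1],B[bt][:,0],1))
fe=U&(r+g+b<200)&(abs(B[...,2]-28)<4)&(B[...,1]<110)&(B[...,1]>-20)&(B[...,0]>18)
st('fence',fe); print(np.polyfit(B[fe][:,1],B[fe][:,0],1))
E
```

```text
handle 588 [[-39.7, 149.2, 74.7], [-35.6, 173.8, 78.6], [-31.2, 195.1, 80.4]]
yellow 1619 [[-31.2, 146.8, 75.4], [8.5, 154.0, 77.2], [48.4, 160.7, 78.7]]
tip 102 [[3.3, 123.4, 43.8], [10.0, 127.1, 47.7], [15.9, 130.0, 49.9]]
rod+tip 288 [[2.2, 122.2, 40.3], [9.7, 130.0, 46.6], [17.4, 147.9, 77.8]]
178 [ 10.1 135.9  44.2] [144, 135, 132]
179 [ 10.1 135.2  45.2] [143, 135, 131]
180 [ 10.1 134.   44.4] [143, 135, 131]
181 [ 10.1 133.2  45.1] [144, 135, 131]
182 [ 10.1 132.1  44.4] [139, 131, 126]
183 [ 10.1 130.9  43.7] [118, 111, 108]
184 [ 10.1 130.3  45.2] [83, 78, 75]
185 [ 10.  130.1  49. ] [44, 41, 38]
186 [ 10.  129.2  49.5] [25, 23, 22]
187 [ 10.  128.2  49.3] [21, 19, 14]
188 [ 10.  127.4  49.8] [22, 20, 15]
189 [ 10.1 126.   48. ] [23, 22, 18]
190 [ 10.  125.3  49.2] [26, 23, 21]
191 [ 10.1 123.8  47.2] [28, 23, 20]
192 [ 10.  123.3  49. ] [58, 47, 30]
193 [ 10.1 122.1  48.1] [102, 77, 46]
194 [ 10.7 114.1  19.6] [135, 105, 63]
195 [ 10.7 112.6  18.1] [146, 115, 71]
196 [ 10.7 111.6  18.3] [148, 116, 71]
197 [ 10.7 110.5  18. ] [148, 115, 69]
198 [ 10.7 109.6  18.8] [148, 116, 70]
199 [ 10.7 108.3  17.9] [147, 116, 69]
batten 2214 [[-8.8, -76.6, 61.6], [2.2, -15.3, 63.4], [12.5, 38.1, 64.7]]
[-0.00773088  1.706403  ]
fence 2102 [[20.9, -16.9, 26.7], [31.7, 49.3, 28.3], [43.0, 107.9, 29.8]]
[7.60090539e-04 3.18098569e+01]
```

Tip face is at y≈122.5, batten end at 38.3 (gap about 84 mm), and the batten is about 7 mm off the fence. Going to the batten.

>>> {"api": "jog_arm", "payload": {
  "motion": [
    [-4,0,0,0,0,0,-0.2],
    [-8,0,0,0,0,0,-0.2],
    [-12,0,2,0,0,0,-0.2],
    [-16,0,5,0,0,0,-0.2],
    [-19,0,8,0,0,0,-0.2],
    [-19.8,0,11,0,0,0,-0.2],
    [-19.8,0,14,0,0,0,-0.2],
    [-19.8,0,16,0,0,0,-0.2],
    [-19.8,0,16,0,0,0,-0.2],
    [-19.8,0,16,0,0,0,-0.2]
  ]
}}

```text
t: 6.87
ee_pos: [0.5453, -0.0396, 0.0911]
tcp_rot: [0.682, 0.731, -0.0, -0.001]
force: [0.2, -0.6, -0.2]
gripper_width: 0.0512
grasp_force: 0.0
```

```bash
python3 - <<'E'
from h import *
plan([2,-61,38])
s=snap('wrist','w3')
B=(cloud(s)-ORG)@RB*1000
v=B[(abs(B[...,2]-63)<4)&(abs(B[...,0])<22)&(B[...,1]<40)&(B[...,1]>-60)]; print(np.percentile(v,[1,50,99],0).round(1), len(v))
E
```

```text
now board [  1.6 -60.   91.1] delta cm [-0.1   0.05  5.31] rot [-0.09 -0.03  0.06] F [ 0.2 -0.6 -0.2] t 6.8667
[[ -9.1 -58.7  61.7]
 [  1.6  -5.2  63.2]
 [ 12.4  37.3  64.7]] 10314
```

>>> {"api": "jog_arm", "payload": {
  "motion": [
    [0,0,2,0,0,0,-0.2],
    [0,0,4,0,0,0,-0.2],
    [0,0,5.2,0,0,0,-0.2],
    [0,0,5.3,0,0,0,-0.2],
    [0,0,5.3,0,0,0,-0.2],
    [0,0,5.3,0,0,0,0.2],
    [0,0,5.3,0,0,0,0.4],
    [0,0,5.3,0,0,0,0.6],
    [0,0,5.3,0,0,0,1],
    [0,0,5.3,0,0,0,1],
    [0,0,5.3,0,0,0,1],
    [0,0,5.3,0,0,0,1]
  ],
  "grip_force": 30
}}

```text
t: 7.92
ee_pos: [0.5465, -0.0403, 0.0397]
tcp_rot: [0.682, 0.731, 0.001, 0.001]
force: [-0.6, 1.3, 8.9]
gripper_width: 0.0215
grasp_force: 34.5
```

```bash
cat >> h.py <<'E'
def fb():
    o=get_obs(); print('board',np.round((RB.T@(o['ee_pos']-ORG))*1e3,2),'Fb',np.round(RB.T@o['force'],2),'w',round(o['gripper_width'],4),'t',o['t'])
E
python3 -c "from h import *;fb()"
```

```text
board [  2.69 -60.78  39.65] Fb [-0.55  1.39  8.94] w 0.0215 t 7.9167
```

>>> {"api": "jog_arm", "payload": {
  "motion": [
    [0,0,-0.1,0,0,0,1],
    [0.3,0,-0.15,0,0,0,1],
    [1,0.1,-0.15,0,0,0,1],
    [2,0.2,-0.15,0,0,0,1],
    [3,0.3,-0.15,0,0,0,1],
    [4,0.4,-0.15,0,0,0,1],
    [5,0.4,-0.15,0,0,0,1],
    [6,0.4,-0.15,0,0,0,1],
    [6.5,0.4,-0.15,0,0,0,1],
    [7,0.4,-0.15,0,0,0,1],
    [7,0.4,-0.15,0,0,0,1],
    [7,0.4,-0.15,0,0,0,1]
  ]
}}

```text
t: 8.92
ee_pos: [0.5448, 0.0299, 0.0399]
tcp_rot: [0.682, 0.731, -0.0, 0.0]
force: [0.7, -0.2, -0.8]
gripper_width: 0.0212
grasp_force: 33.1
```

```bash
python3 - <<'E'
from h import *
fb()
s=snap('wrist','w4')
B=(cloud(s)-ORG)@RB*1000
v=B[(abs(B[...,2]-63)<4)&(abs(B[...,0])<25)&(B[...,1]<115)&(B[...,1]>15)]; print(np.percentile(v,[1,50,99],0).round(1), len(v))
E
```

```text
board [ 5.85  9.45 39.85] Fb [ 0.69 -0.27 -0.85] w 0.0212 t 8.9167
[[ -9.2  16.   61.6]
 [  6.8  67.   63.5]
 [ 17.9 106.4  65.3]] 20127
```

View pics/w4.png

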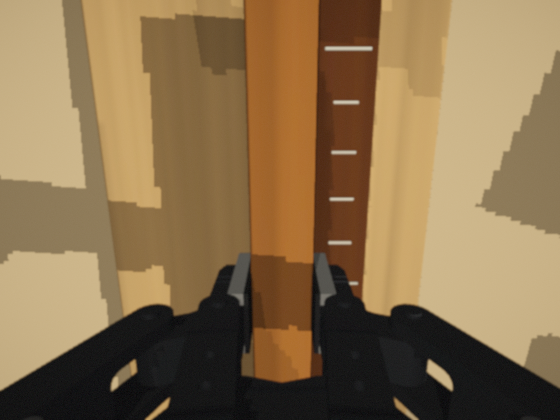

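The batten is gripped straight, with its +x edge near the fence at px col 318. Now I'll press it gently to the fence.

>>> {"api": "jog_arm", "payload": {
  "motion": [
    [0,0.1,0,0,0,0,1],
    [0,0.2,0,0,0,0,1],
    [0,0.25,0,0,0,0,1],
    [0,0.3,0,0,0,0,1],
    [0,0.3,0,0,0,0,1],
    [0,0.3,0,0,0,0,1]
  ]
}}

```text
t: 9.47
ee_pos: [0.5477, 0.0299, 0.0398]
tcp_rot: [0.682, 0.731, -0.0, -0.0]
force: [-0.1, 0.8, -2.1]
gripper_width: 0.0214
grasp_force: 33.1
```

```bash
python3 -c "from h import *;fb()"
```

```text
board [ 8.8   9.25 39.8 ] Fb [-0.07  0.82 -2.06] w 0.0214 t 9.4667
```

>>> {"api": "jog_arm", "payload": {
  "motion": [
    [0,0.05,0,0,0,0,1],
    [0,0.1,0,0,0,0,1],
    [0,0.1,0,0,0,0,1],
    [0,0.1,0,0,0,0,1]
  ]
}}

```text
t: 9.8
ee_pos: [0.5478, 0.03, 0.0397]
tcp_rot: [0.682, 0.731, -0.001, -0.001]
force: [-6.1, -1.9, 2.9]
gripper_width: 0.0215
grasp_force: 33.7
```

```bash
python3 -c "from h import *;fb()"
```

```text
board [ 8.91  9.31 39.73] Fb [-6.19 -1.46  2.9 ] w 0.0215 t 9.8
```

>>> {"api": "jog_arm", "payload": {
  "motion": [
    [0.2,-0.06,0,0,0,0,1],
    [0.4,-0.06,0,0,0,0,1],
    [0.6,-0.06,0,0,0,0,1],
    [0.8,-0.06,0,0,0,0,1],
    [0.95,-0.06,0,0,0,0,1],
    [1.05,-0.06,0,0,0,0,1],
    [1.1,-0.06,0,0,0,0,1],
    [1.1,-0.06,0,0,0,0,1],
    [1.1,-0.06,0,0,0,0,1],
    [1.1,-0.06,0,0,0,0,1]
  ]
}}

```text
t: 10.63
ee_pos: [0.547, 0.0412, 0.0397]
tcp_rot: [0.682, 0.731, -0.0, -0.0]
force: [-4.8, -1.9, 0.0]
gripper_width: 0.0216
grasp_force: 33.3
```

```bash
python3 -c "from h import *;fb()"
```

```text
board [ 8.86 20.54 39.73] Fb [-4.95 -1.53  0.03] w 0.0216 t 10.6333
```

>>> {"api": "jog_arm", "payload": {
  "motion": [
    [0.03,0,0,0,0,0,1],
    [0.06,0,0,0,0,0,1],
    [0.1,0,0,0,0,0,1],
    [0.1,0,0,0,0,0,1],
    [0.1,0,0,0,0,0,1],
    [0.1,0,0,0,0,0,1]
  ]
}}

```text
t: 11.13
ee_pos: [0.547, 0.042, 0.0397]
tcp_rot: [0.682, 0.731, -0.0, -0.0]
force: [-3.6, -3.3, 0.0]
gripper_width: 0.0216
grasp_force: 33.3
```

```bash
python3 -c "from h import *;fb()"
```

```text
board [ 8.86 21.31 39.74] Fb [-3.84 -3.04  0.02] w 0.0216 t 11.1333
```

>>> {"api": "jog_arm", "payload": {
  "motion": [
    [0.03,0,0,0,0,0,1],
    [0.06,0,0,0,0,0,1],
    [0.1,0,0,0,0,0,1],
    [0.1,0,0,0,0,0,1],
    [0.1,0,0,0,0,0,1],
    [0.1,0,0,0,0,0,1]
  ]
}}

```text
t: 11.63
ee_pos: [0.5469, 0.043, 0.0398]
tcp_rot: [0.682, 0.731, -0.0, -0.0]
force: [-4.4, -4.1, -0.1]
gripper_width: 0.0215
grasp_force: 33.3
```

```bash
python3 -c "from h import *;fb()"
```

```text
board [ 8.87 22.3  39.75] Fb [-4.65 -3.77 -0.05] w 0.0215 t 11.6333
```

>>> {"api": "jog_arm", "payload": {
  "motion": [
    [0,-0.05,0,0,0,0,1],
    [0.05,-0.05,0,0,0,0,1],
    [0.05,-0.05,0,0,0,0,1],
    [0.05,-0.05,0,0,0,0,1],
    [0.05,-0.05,0,0,0,0,1]
  ]
}}

```text
t: 12.05
ee_pos: [0.5468, 0.0437, 0.0399]
tcp_rot: [0.682, 0.731, 0.0, -0.0]
force: [-1.8, -0.6, -2.0]
gripper_width: 0.0215
grasp_force: 33.1
```

```bash
python3 -c "from h import *;fb()"
```

```text
board [ 8.82 23.   39.87] Fb [-1.88 -0.42 -2.05] w 0.0215 t 12.05
```

>>> {"api": "jog_arm", "payload": {
  "motion": [
    [0.03,0,0,0,0,0,1],
    [0.05,0,0,0,0,0,1],
    [0.05,0,0,0,0,0,1],
    [0.05,0,0,0,0,0,1]
  ]
}}

```text
t: 12.38
ee_pos: [0.5468, 0.0439, 0.0399]
tcp_rot: [0.682, 0.731, 0.0, 0.0]
force: [-2.3, -3.0, -1.8]
gripper_width: 0.0215
grasp_force: 33.1
```

```bash
python3 -c "from h import *;fb()"
```

```text
board [ 8.85 23.26 39.9 ] Fb [-2.47 -2.8  -1.82] w 0.0215 t 12.3833
```

>>> {"api": "jog_arm", "payload": {
  "motion": [
    [0.03,0,0,0,0,0,1],
    [0.05,0,0,0,0,0,1],
    [0.05,0,0,0,0,0,1],
    [0.05,0,0,0,0,0,1]
  ]
}}

```text
t: 12.72
ee_pos: [0.5468, 0.0444, 0.0399]
tcp_rot: [0.682, 0.731, -0.0, 0.0]
force: [-1.4, -4.2, -1.7]
gripper_width: 0.021
grasp_force: 33.1
```

```bash
python3 -c "from h import *;fb()"
```

```text
board [ 8.83 23.77 39.9 ] Fb [-1.68 -4.06 -1.71] w 0.021 t 12.7167
```

>>> {"api": "jog_arm", "payload": {
  "motion": [
    [0.03,0,0,0,0,0,1],
    [0.05,0,0,0,0,0,1],
    [0.05,0,0,0,0,0,1],
    [0.05,0,0,0,0,0,1],
    [0.05,0,0,0,0,0,1],
    [0.05,0,0,0,0,0,1]
  ]
}}

```text
t: 13.22
ee_pos: [0.5467, 0.0449, 0.0399]
tcp_rot: [0.682, 0.731, -0.0, 0.0]
force: [-1.5, -4.7, -1.0]
gripper_width: 0.0215
grasp_force: 33.2
```

```bash
python3 -c "from h import *;fb()"
```

```text
board [ 8.82 24.29 39.87] Fb [-1.86 -4.6  -0.96] w 0.0215 t 13.2167
```

>>> {"api": "jog_arm", "payload": {
  "motion": [
    [0.03,0,0,0,0,0,1],
    [0.05,0,0,0,0,0,1],
    [0.05,0,0,0,0,0,1],
    [0.05,0,0,0,0,0,1],
    [0.05,0,0,0,0,0,1],
    [0.05,0,0,0,0,0,1]
  ]
}}

```text
t: 13.72
ee_pos: [0.5467, 0.0454, 0.0399]
tcp_rot: [0.682, 0.731, -0.0, 0.0]
force: [-1.3, -5.8, -0.6]
gripper_width: 0.0212
grasp_force: 33.2
```

```bash
python3 -c "from h import *;fb()
s=snap('side','s5')
B=(cloud(s)-ORG)@RB*1000
m=(abs(B[...,0]-9)<14)&(abs(B[...,1]-120)<45)&(B[...,2]>12)
v,u=np.where(m);print(u.min(),u.max(),v.min(),v.max())
c=s['image'][v.min()-12:v.max()+12,u.min()-12:u.max()+12,::-1];cv2.imwrite('pics/s5c.png',cv2.resize(c,None,fx=10,fy=10,interpolation=cv2.INTER_CUBIC)[:600,:800])"
```

```text
board [ 8.83 24.72 39.89] Fb [-1.7  -5.73 -0.63] w 0.0212 t 13.7167
255 266 60 206
```

View pics/s5c.png

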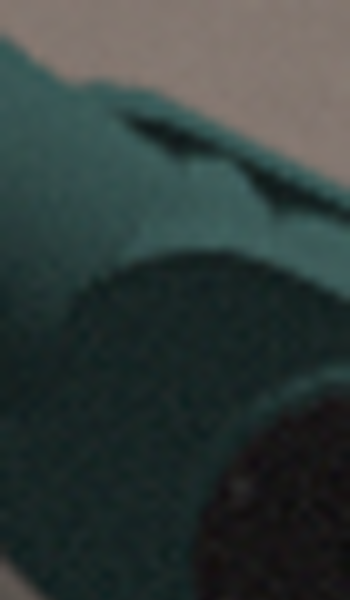

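The arm blocks the side view. The force trend is clear anyway: -0.4 N to -5.7 N over 1.7 mm, about 3.1 N/mm, which is the tip spring. Contact starts at TCP y≈22.9. I'll ease back to near zero compression and then release, so the spring doesn't throw the batten.

>>> {"api": "jog_arm", "payload": {
  "motion": [
    [0,0,0,0,0,0,1],
    [-0.04,0,0,0,0,0,1],
    [-0.08,0,0,0,0,0,1],
    [-0.12,0,0,0,0,0,1],
    [-0.14,0,0,0,0,0,1],
    [-0.14,0,0,0,0,0,1],
    [-0.14,0,0,0,0,0,1],
    [-0.14,0,0,0,0,0,1]
  ]
}}

```text
t: 14.43
ee_pos: [0.5468, 0.0442, 0.0399]
tcp_rot: [0.682, 0.731, 0.0, -0.0]
force: [0.3, -0.5, -2.5]
gripper_width: 0.0213
grasp_force: 33.1
```

```bash
python3 -c "from h import *;fb()"
```

```text
board [ 8.82 23.53 39.87] Fb [ 0.32 -0.48 -2.5 ] w 0.0213 t 14.4333
```

>>> {"api": "jog_arm", "payload": {
  "motion": [
    [-0.03,0,0,0,0,0,1],
    [-0.03,0,0,0,0,0,1],
    [-0.03,0,0,0,0,0,1],
    [-0.03,0,0,0,0,0,0.75],
    [-0.03,0,0,0,0,0,0.6],
    [-0.03,0,0,0,0,0,0.4],
    [-0.03,0,0,0,0,0,0.2],
    [-0.03,0,0,0,0,0,0.1],
    [-0.03,0,0,0,0,0,0],
    [-0.03,0,0,0,0,0,0],
    [-0.03,0,-1.5,0,0,0,0],
    [-0.03,0,-4,0,0,0,0]
  ]
}}

```text
t: 15.43
ee_pos: [0.5453, 0.0438, 0.0785]
tcp_rot: [0.682, 0.731, -0.001, -0.002]
force: [-0.4, 0.2, -0.0]
gripper_width: 0.0427
grasp_force: 0.0
```

>>> {"api": "jog_arm", "payload": {
  "motion": [
    [0,0,-4,0,0,0,0],
    [0,0,-8,0,0,0,0],
    [2,0,-12,0,0,0,0],
    [5,0,-16,0,0,0,0],
    [8,0,-17,0,0,0,0],
    [11,0,-17,0,0,0,0],
    [11,0,-17,0,0,0,0],
    [11,0,-17,0,0,0,0],
    [11,0,-17,0,0,0,0]
  ]
}}

```text
t: 16.18
ee_pos: [0.539, 0.1532, 0.2495]
tcp_rot: [0.682, 0.731, -0.0, -0.0]
force: [-0.0, 0.6, 0.4]
gripper_width: 0.0425
grasp_force: 0.0
```

```bash
cat > chk.py <<'E'
from h import *
import sys
s=snap('wrist',sys.argv[1]);W=cloud(s);im=s['image'].astype(int)
fb(); B=(W-ORG)@RB*1000
bt=(abs(B[...,2]-63)<4)&(B[...,0]<24)&(B[...,0]>-10)&(B[...,1]<140)&(B[...,1]>0)&(im[...,0]>1.4*im[...,2])
v=B[bt];print('batten',np.percentile(v,[1,50,99],0).round(1),np.polyfit(v[:,1],v[:,0],1))
h=(im[...,0]>150)&(im[...,1]<60)&(B[...,2]>60)&(B[...,1]>140)&(B[...,1]<210); print('handle',np.nanpercentile(B[h],[2,50,98],0).round(1))
plan([-37,178,54])
E
python3 chk.py w6
```

```text
board [  8.53 132.45 249.45] Fb [-0.01  0.44 -0.99] w 0.0424 t 16.2333
batten [[ -1.2   1.5  61.3]
 [  9.2  67.   63.3]
 [ 20.3 122.   65. ]] [-7.18556378e-04  9.61800845e+00]
handle [[-40.  148.8  74.5]
 [-35.5 173.2  78.5]
 [-31.1 194.9  80.3]]
now board [  8.5 132.5 249.4] delta cm [ 4.56 -4.54 19.55] rot [-0.05  0.01  0.  ] F [-0.   0.4 -1. ] t 16.2333
```

View pics/w6.png

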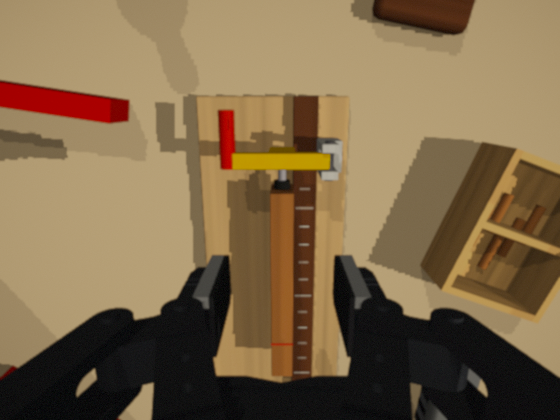

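Batten end (283,190) sits right at the tip, flush and parallel. Now I'll take the handle at (227,140) and flip the stop up.

>>> {"api": "jog_arm", "payload": {
  "motion": [
    [2,-2,0,0,0,0,0.1],
    [4,-4,2,0,0,0,0.1],
    [4.55,-4.6,5,0,0,0,0.1],
    [4.55,-4.6,9,0,0,0,0.1],
    [4.55,-4.6,13,0,0,0,0.1],
    [4.55,-4.6,16,0,0,0,0.1],
    [4.55,-4.6,18,0,0,0,0.1],
    [4.55,-4.6,19.2,0,0,0,0.1],
    [4.55,-4.6,19.4,0,0,0,0.1],
    [4.55,-4.6,19.4,0,0,0,0.1],
    [4.55,-4.6,19.4,0,0,0,0.5],
    [4.55,-4.6,19.4,0,0,0,1]
  ],
  "grip_force": 20
}}

```text
t: 17.23
ee_pos: [0.4903, 0.1955, 0.0568]
tcp_rot: [0.682, 0.731, 0.0, 0.0]
force: [-31.3, -0.5, 9.1]
gripper_width: 0.0152
grasp_force: 16.5
```

>>> {"api": "jog_arm", "payload": {
  "motion": [
    [0,0,0,0,0,0,1],
    [0,0,0,0,0,0,1],
    [0,0,0,0,0,0,1],
    [0,0,0,0,0,0,1]
  ]
}}

```text
t: 17.57
ee_pos: [0.489, 0.1955, 0.0567]
tcp_rot: [0.682, 0.731, -0.001, -0.0]
force: [-8.2, -2.5, 8.3]
gripper_width: 0.013
grasp_force: 22.4
```

```bash
python3 -c "
from h import *;fb()
for a in np.linspace(0,1.5,13): print(round(a,2),np.round([(88-88*np.cos(a))/10,-88*np.sin(a)/10],2))"
```

```text
board [-38.43 178.42  56.73] Fb [-8.31 -1.98  8.28] w 0.013 t 17.5667
0.0 [ 0. -0.]
0.12 [ 0.07 -1.1 ]
0.25 [ 0.27 -2.18]
0.38 [ 0.61 -3.22]
0.5 [ 1.08 -4.22]
0.62 [ 1.66 -5.15]
0.75 [ 2.36 -6.  ]
0.88 [ 3.16 -6.75]
1.0 [ 4.05 -7.4 ]
1.12 [ 5.01 -7.94]
1.25 [ 6.03 -8.35]
1.38 [ 7.09 -8.63]
1.5 [ 8.18 -8.78]
```

>>> {"api": "jog_arm", "payload": {
  "motion": [
    [0,-0.1,-0.5,0,0,0,1],
    [0,-0.05,-1.1,0,0,0,1],
    [0,0.17,-2.2,0,0,0,1],
    [0,0.5,-3.25,0,0,0,1],
    [0,1.0,-4.25,0,0,0,1],
    [0,1.55,-5.2,0,0,0,1],
    [0,2.25,-6.05,0,0,0,1],
    [0,3.05,-6.8,0,0,0,1],
    [0,3.95,-7.45,0,0,0,1],
    [0,4.9,-7.95,0,0,0,1],
    [0,5.9,-8.4,0,0,0,1],
    [0,7,-8.65,0,0,0,1]
  ]
}}

```text
t: 18.57
ee_pos: [0.5599, 0.2007, 0.1449]
tcp_rot: [0.682, 0.731, 0.001, 0.0]
force: [-4.9, -1.7, 5.2]
gripper_width: 0.013
grasp_force: 21.6
```

>>> {"api": "jog_arm", "payload": {
  "motion": [
    [0,0.6,-0.1,0,0,0,1],
    [0,1.2,-0.15,0,0,0,1],
    [0,1.4,-0.15,0,0,0,1],
    [0,1.4,-0.15,0,0,0,1],
    [0,1.4,-0.15,0,0,0,0.7],
    [0,1.4,-0.15,0,0,0,0.4],
    [0,1.4,-0.15,0,0,0,0.2],
    [0,1.4,-0.15,0,0,0,0.1],
    [0,1.4,-0.15,0,0,0,0.1],
    [0,1.4,-2,0,0,0,0.1],
    [0,1.4,-5,0,0,0,0.1],
    [0,1.4,-9,0,0,0,0.1]
  ]
}}

```text
t: 19.57
ee_pos: [0.5726, 0.2013, 0.2315]
tcp_rot: [0.682, 0.731, -0.002, -0.001]
force: [0.8, -0.5, -0.0]
gripper_width: 0.0386
grasp_force: 0.0
```

>>> {"api": "jog_arm", "payload": {
  "motion": [
    [0,0,-4,0,0,0,0],
    [-3,0,-7,0,0,0,0],
    [-6,0,-7,0,0,0,0],
    [-6,0,-7,0,0,0,0],
    [-6,0,-7,0,0,0,0],
    [-6,0,-7,0,0,0,0]
  ]
}}

```text
t: 20.07
ee_pos: [0.5779, 0.1418, 0.302]
tcp_rot: [0.682, 0.731, -0.0, -0.0]
force: [0.0, 0.4, -0.4]
gripper_width: 0.0427
grasp_force: 0.0
```

```bash
python3 chk.py w7
```

```text
board [ 46.48 119.14 301.9 ] Fb [-0.43 -0.67  0.25] w 0.0428 t 20.1167
batten [[ -1.2   1.3  61.2]
 [  9.4  60.5  63.3]
 [ 20.5 119.3  65. ]] [-0.01435509 10.36180188]
handle [[ 45.7 148.5 163.4]
 [ 50.2 172.  166.5]
 [ 54.6 195.1 168.3]]
now board [ 46.5 119.1 301.9] delta cm [ 5.89 -8.32 24.8 ] rot [-0.05 -0.01  0.04] F [-0.4 -0.7  0.2] t 20.1167
```

View pics/w7.png

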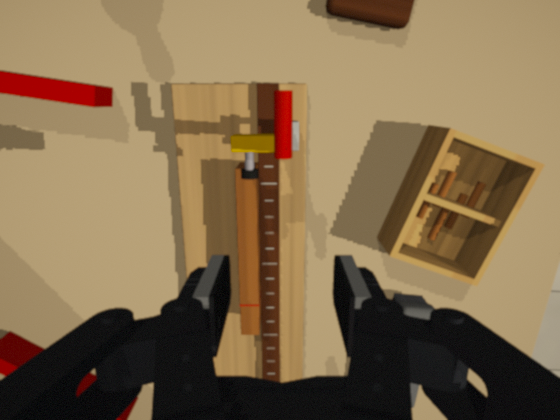

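The stop is up: handle top at z 166, x≈49, so the angle is about 1.57. The batten end near (248,170) is partly hidden by the tip. I'll check yaw and end position against the pre-flip view.

```bash
python3 - <<'E'
from h import *
for n in ('w6','w7'):
    s=dict(np.load(n+'.npz'));W=cloud(s);im=s['image'].astype(int);B=(W-ORG)@RB*1000
    bt=(abs(B[...,2]-63)<4)&(abs(B[...,0]-9)<16)&(B[...,1]<135)&(B[...,1]>-90)&(im[...,0]>1.4*im[...,2])
    v=B[bt]; L=[]
    for y in range(0,116,5):
        k=v[abs(v[:,1]-y)<2.5]; 
        if len(k)>20: L.append((y,*np.percentile(k[:,0],[1,99])))
    L=np.array(L); print(n,np.polyfit(L[:,0],L[:,1],1).round(4),np.polyfit(L[:,0],L[:,2],1).round(4),L[:,1:].mean(1).round(1))
    print(' end +y by x:',[round(float(v[abs(v[:,0]-x)<1.5][:,1].max()),1) for x in (0,3,6,9,12,15,18)],'rear',v[:,1].min().round(1))
E
```

```text
w6 [-0.0049 -0.6668] [2.30000e-03 1.99461e+01] [9.6 9.7 9.7 9.6 9.6 9.6 9.6 9.6 9.6 9.6 9.6 9.6 9.6 9.2 9.1 9.5 9.6 9.6
 9.6 9.6 9.6 9.6 9.6 9.5]
 end +y by x: [122.3, 122.4, 122.4, 122.2, 122.4, 122.4, 122.3] rear -77.4
w7 [-0.0033 -0.6623] [-0.0308 21.4035] [10.   9.7  9.8  9.5  9.5  9.6  9.8  9.9 10.  10.   9.7  9.8  9.4  9.6
  9.8  9.9  9.4  9.5  9.7  9.8  9.9 10.   9.5  1.4]
 end +y by x: [122.2, 122.1, 122.1, 110.4, 109.5, 109.5, 110.6] rear -77.5
```

The batten hasn't moved (end y 122.2, x unchanged, parallel), the robot is clear, and the stop is up. Handing in.

```bash
python3 -c "
from plant import job_done; print(job_done())"
```

```text
the job is handed in; nothing more can be done
None
```

I handed the job in at about 20 s of the 72 s allowed: the batten was butted against the tip at about 5 N (estimated from the wrist force), released flush to the fence with its end at the tip face, and the stop flipped back up to about 1.57 rad; no verdict was returned, and I did not re-measure the loose bystanders.

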